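Load a plaster relief into the spring holder

TASK

The plaster relief tablet is leaning on the holder with its near end lying on top of the fixed jaw. Push it, gently, into the sprung jaw until its near end clears the fixed jaw, lower that end onto the bed and let the spring slide it back under the fixed jaw's lip, so that it sits flat and square, held between the two jaws. Then swing the keeper bar across over the tablet's near end, and leave the bust, bowl and hammer undisturbed.

Things in the scene. Friction and masses are not known exactly. Their poses are not given: they have to be found in the camera images.
- holder: Spring holder screwed to the bench: pale wooden base, aluminium jaws. Origin on the bench, under the middle between the resting jaws; +x runs from the fixed jaw (robot's side) to the sprung jaw, z up. Base x -125..160, y -65..65 mm; its top, the bed, is 14 mm above the bench. A loaded tablet lies level on the bed with its origin at x +5, y 0 mm, pressed by the spring against the fixed jaw.
- fixed_lip (a point): Top inner edge of the fixed jaw's lip, mid-width, on the holder at x -69, z 34 mm; axes as the holder's. The jaw is a fixed block, 90 mm wide, x -95 to -75 mm, face at x -75 mm; its lip overhangs the bed 6 mm beyond that face, underside 15 and top 20 mm above the bed. The tablet starts lying over it and ends under it.
- jaw (a joint): Sprung jaw, metres pushed back along holder +x: 0 at rest, stop at 0.026. The spring pushes 5 N at 0 and 0.5 N more per mm (10 N at 0.010, 18 N at the stop). With the tablet loaded it reads 0.010; for the tablet's near end to clear the fixed lip it must be pushed to at least 0.016.
- jaw_face (a point): Foot of the sprung jaw's face, mid-width, at bed height: holder x +75 mm at rest; moves with the jaw. Its lip overhangs the bed 8 mm in front of the face, underside 17 mm above the bed. Flared cheeks, 104 mm apart at the face, about 130 mm apart at the mouth 28 mm in front, guide the tablet's end to the middle.
- tablet: White plaster relief tablet 160 (x) x 100 (y) x 12 mm, 0.22 to 0.45 kg, origin at the centre of its underside, +x to the sprung jaw, z out of the relief. Starts tilted 11 degrees: far end on the bed 30 to 45 mm short of the sprung jaw, near part over the fixed lip, a little askew. Its medallion, 58 mm across, 18 mm high, is at x +28 mm. The robot pressing it with over 60 N breaks it.
- tablet_plinth (a point): Where to push: foot of the near (-x) side of the straight plinth bar across the tablet's face, mid-width (tablet x -28, z 12 mm; tablet's axes). Bar 12 mm thick (x -28 to -16), 80 long, 18 high. Friction can stop the near end dropping by itself: press it down while pushing. A pusher that rises without first backing off to -x may drag the tablet up.
- tablet_end (a point): Middle of the lower edge of the tablet's near (-x) end; axes as the tablet's. Loaded, it is at holder x -75 mm, on the bed, under the fixed lip.
- keeper (a joint): Flat steel keeper bar turning on an upright pin, radians. 0: points to holder -x, clear of the tablet; pi/2: points to holder -y, lying across over the near end of the loaded tablet (closed); stops at -0.6 and 1.6. Starts between -0.45 and 0 and stays where it is left; 0.7 N at its knob turns it. Bar 18 mm wide, underside 30 mm and top 38 mm above the bench.
- keeper_pin (a point): Keeper's turning axis, at holder x -53, y +78 mm, at the bar's underside 30 mm above the bench; axes as the holder's. The knob circles it at 62 mm.
- keeper_knob (a point): Centre of the upright wooden knob on the keeper bar's free end: 18 mm diameter, 34 mm tall (38 to 72 mm above the bench), 62 mm from the pin. The point is on its axis, 57 mm above the bench.
- bust: Terracotta bust, 140 mm tall, 80 mm wide, origin under its foot. Leave alone.
- bowl: White bowl, 100 mm diameter, 50 mm tall, origin under its foot. Leave alone.
- hammer: Hammer, 220 mm long, lying on the bench. Leave alone.
There are look-alikes about, which are no part of the job. Leave any blue or green look-alike of the tablet alone.

How it is judged (in metres and radians):
On the way, in this order (a step that is already met when the one before it is completed fails the run):
1. the tablet is pushed against the spring: sprung jaw pushed back more than 12 mm with the tablet still tilted (value of joint jaw above 0.012 m and angle between tablet's own z axis and vertical above 0.06 rad).
2. the tablet sits flat between the jaws, under both lips, with the keeper still open (angle between tablet's own z axis and vertical below 0.035 rad and x of tablet in the frame of holder between 0.001 and 0.009 m and y of tablet in the frame of holder between -0.006 and 0.006 m and z of tablet in the frame of holder between 0.011 and 0.0165 m and angle between the x axis of tablet and the x axis of holder, either way round below 0.04 rad and value of joint keeper below 0.8 rad), for 0.2 s.
3. the keeper bar is swung over the tablet (value of joint keeper above 1.3 rad), for 0.1 s.
At the end, for the whole second after the job is handed in: The tablet lies at rest on the bed within 2 degrees of level, within 4 mm of its place against the fixed jaw, within 6 mm of the middle and 0.04 rad of square, the sprung jaw holding it (pushed back 6 to 14 mm), and the keeper bar is turned to 1.3 rad or more, over the tablet (angle between tablet's own z axis and vertical below 0.035 rad and x of tablet in the frame of holder between 0.001 and 0.009 m and y of tablet in the frame of holder between -0.006 and 0.006 m and z of tablet in the frame of holder between 0.011 and 0.0165 m and angle between the x axis of tablet and the x axis of holder, either way round below 0.04 rad and value of joint jaw between 0.006 and 0.014 m and value of joint keeper above 1.3 rad and linear speed of tablet below 0.01 m/s and velocity of joint keeper below 0.05 rad/s); the robot touches nothing.
It fails at once if the robot presses the plaster tablet with more than 60 N (contact force between any of the fingers, the arm and tablet above 60 N).
It fails at once if the bust, bowl or hammer is shifted more than 25 mm (distance of any of bust, bowl, hammer from where it was at the start of the episode above 0.025 m).
It also fails if it takes over 54 s, if anything falls off the work surface, if the arm or the gripper's body presses on something with over 40 N, if the wrist force passes 120 N, or if a joint passes its speed limit or range.

ROBOT

A 6-joint arm with a two-finger parallel gripper is mounted at the origin on the work surface. World frame = base frame: x ahead of the robot, y to its left, z up, the work surface at z = 0. Lengths are in m, angles in degrees, forces in N, time in s.
With the tool pointing down it reaches from about 0.3 to 0.75 m from the base axis. Payload 8.5 kg.
Tool frame: the origin (TCP) lies at the very end of the fingers, on their centre line; the grasp point (between the pads) lies behind it (ctrl.hold_point_z is the z of the grasp point in the tool frame, in m); z points along the fingers, y is the direction in which the jaws open and shut (so a half turn about z gives the same grasp; the last joint's range is limited). The gripper opens to 88 mm and grips with 3 to 60 N. Pads are 18 mm wide; open, the fingers measure 123 mm over their backs; the gripper's body (75 mm by 187 mm) begins 45 mm behind the grasp point.
Start: joints at [62.091, 21.807, 74.336, -0, 83.858, -12.336], TCP at [0.148, 0.53, 0.239] pointing down, gripper open.
Joint ranges: [-178.18, 178.18], [-50.72, 133.34], [12.68, 142.11], [-81.47, 261.47], [9.98, 163.14], [-165.26, 165.26]. Speed limits (degrees/s): [136.94, 136.94, 180, 180, 180, 180].

INTERFACE

Orientations are given as [roll, pitch, yaw] about the fixed x, y, z axes, in that order (R = Rz(yaw) Ry(pitch) Rx(roll)).
In Python, from workcell import ctrl, kinematics, viewer, nets gives the robot as it stands. Calls block until the motion is done:
- ctrl.movep(position, orientation): joint-space move of the TCP to a pose.
- ctrl.move_linear(position, speed=0.15, ori=None): straight line of the TCP; ori=None keeps the orientation; speed is the mean speed in m/s.
- ctrl.move_joints(angles): joint-space move.
- ctrl.command_gripper(opening, grasp_force=None): opening from 0.0 (shut) to 1.0 (fully open); grasp_force is the grip in N (None keeps the last); returns when the fingers have stopped.
- ctrl.pause(seconds).
- kinematics.solve_ik(position, orientation): joint angles nearest the present ones, or None.
- ctrl.get_obs(): the state.
- viewer.grab_frame(name): name is "scene" or "side" or "wrist"; returns the picture (400x640x3 uint8, red, green, blue); there is no depth.
- viewer.get_calibration(name): a dict with "intrinsics" (3x3 intrinsics, pixels), "R" (3x3) and "t" (3): a world point X has camera coordinates R X + t. Camera axes: x right, y down, z forward; pixel columns grow to the right and rows downward; lengths in m; the calibration is good to about 2 mm. The wrist camera is an equidistant fisheye: a pixel r from the principal point sees the ray r / f radians off the axis. A picture is of the moment at which its call begins: read the wrist's pose just before it. get_calibration takes no time and is no camera call; for the wrist camera it gives the pose at the moment of the call.
A pose or a line that the arm cannot do raises ctrl.IKError and nothing moves.
- ctrl.sign_off(): hands the job in, once; it reports no verdict.
Trained networks look in the newest picture that a camera, given by its name, has taken for a name from the list of things; names that differ only in an ending like _2 or _b are one class to them, and where a whole thing is asked for, a point or a joint stands for the part that bears it (a point fixed in the world has none). Each returns a list of dicts, best first, with "p" (0 to 1); they miss things now and then, are a little off and sometimes report something else, mostly with a low value. They report only what shows in the picture. A call takes as long as a camera call. They do not tell look-alikes from the thing itself.
- nets.look_for(camera, query): "centre" ([x, y, z] in m, in the coordinates of the camera as it stood for that picture, good to about 4 mm: the middle of the surface that is visible of it).
- nets.masks_of(camera, query): "region" (400x640 bool, what is visible of it).
- nets.mark_of(camera, query): "centre" ([x, y, z] in m, in the coordinates of the camera as it stood for that picture, good to about 4 mm: a listed point, or the origin of a listed thing).
The state is a dict: "t": time; "qpos": joint angles; "dq": joint speeds; "joint_torque": joint torques, N m; "ee_pos": TCP position; "tcp_rot": TCP orientation; "force": force on the tool from outside, world axes, zero at the start; "ft_torque": the same for the moment, N m; "grip_width": opening from 0.0 (shut) to 1.0 (fully open).
Only numpy, scipy, OpenCV 4.12 (cv2) and the standard library are available. Lean on these libraries where they do the work, as an engineer would, in place of code of your own. Each camera call takes 0.05 s, during which the arm holds its last target. There are 200 camera calls.

## Working session

There is one attempt and no reset: what is moved stays moved. The work goes in short steps, each a Python script; the robot and the scene stay as the last script left them, time stands still between calls to the robot, and variables do not carry over. Pictures are saved under pics/ and viewed, about 8 in all and at most 12, crops included, and the job is handed in when it is done.

```bash
mkdir -p pics; ls; cat > h.py <<'E'
import numpy as np, cv2
from workcell import ctrl, kinematics, viewer, nets
def w(cal,p): return cal["R"].T@(np.array(p)-cal["t"])
def save(n,img): cv2.imwrite("pics/"+n+".png",img[:,:,::-1])
def marks(cam,names):
    cal=viewer.get_calibration(cam); im=viewer.grab_frame(cam)
    for q in names:
        for d in nets.mark_of(cam,q)[:3]:
            print(cam,q,round(d["p"],2),np.round(w(cal,d["centre"]),4))
    return im
E
python3 - <<'E'
from h import *
N=["holder","fixed_lip","jaw_face","tablet","tablet_plinth","tablet_end","keeper_pin","keeper_knob"]
a=marks("scene",N); b=marks("side",N)
save("a",np.vstack([a,b])[:, :]) if 0 else (save("a",a),save("b",b))
o=ctrl.get_obs();print(o["t"],o["ee_pos"],o["tcp_rot"],o["force"])
E
```

```text
pics
scene holder 0.97 [ 0.6211 -0.0104 -0.0007]
scene jaw_face 0.58 [ 6.941e-01 -6.000e-04  1.710e-02]
scene jaw_face 0.41 [ 0.5    -0.0198  0.0438]
scene tablet 0.84 [ 0.2743 -0.4077  0.0006]
scene tablet 0.79 [0.3606 0.0409 0.0024]
scene tablet 0.76 [ 0.4084 -0.1885  0.0037]
scene tablet_plinth 0.88 [0.451  0.3102 0.0164]
scene tablet_plinth 0.83 [ 0.4302 -0.2034  0.0164]
scene tablet_plinth 0.8 [ 0.5504 -0.0151  0.0453]
scene tablet_end 0.96 [0.4026 0.3289 0.0032]
scene tablet_end 0.93 [ 0.4671 -0.236   0.0029]
scene tablet_end 0.85 [ 0.2775 -0.4896 -0.001 ]
scene keeper_pin 0.62 [ 6.19e-01 -1.06e-02  5.00e-04]
scene keeper_pin 0.61 [0.5596 0.0654 0.0283]
scene keeper_pin 0.36 [ 0.5779 -0.0149  0.0266]
scene keeper_knob 0.76 [0.4964 0.0782 0.0568]
side holder 0.92 [ 0.617  -0.0052  0.0008]
side fixed_lip 0.94 [ 0.5487 -0.0086  0.0346]
side jaw_face 0.8 [0.6972 0.0027 0.0126]
side tablet 0.89 [0.3637 0.0384 0.0017]
side tablet 0.72 [ 0.4069 -0.1803  0.    ]
side tablet 0.7 [ 0.2756 -0.4075  0.0024]
side tablet_plinth 0.94 [0.4515 0.3115 0.0101]
side tablet_plinth 0.8 [ 0.2736 -0.4351  0.0136]
side tablet_plinth 0.69 [0.5539 0.0645 0.0299]
side tablet_end 0.97 [0.401  0.333  0.0075]
side tablet_end 0.8 [ 0.2777 -0.4871  0.0008]
side tablet_end 0.73 [ 0.4978 -0.0138  0.0469]
side keeper_pin 0.76 [0.556  0.0648 0.0328]
side keeper_knob 0.72 [0.4973 0.0759 0.0609]
0.9 [0.14765361 0.52978406 0.23875884] [1.79999140e+02 9.56848121e-04 1.64426887e+02] [-0.22854948  0.5455859   0.20825282]
```

View pics/a.png

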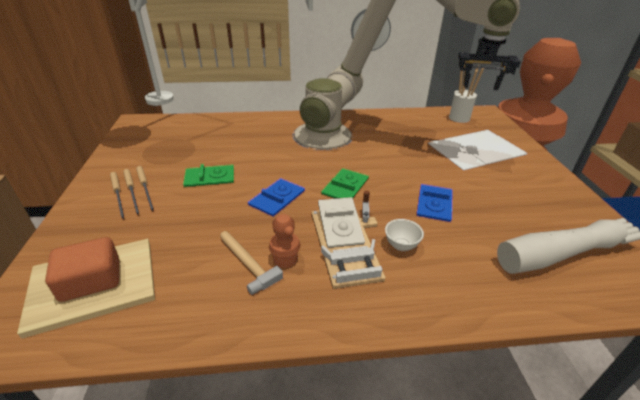

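View pics/b.png

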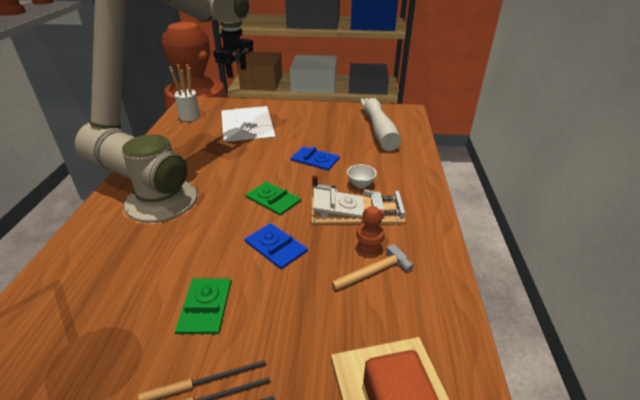

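The scene view shows the white tablet on the holder, with its near end at about (340,205) and the sprung jaw at (352,265). The knob is at (366,195), the bust at (285,240) and the bowl at (404,236). The green and blue look-alikes are off the holder. The side view agrees. Next I'll go over the holder and measure from the wrist.

```bash
python3 - <<'E'
from h import *
print("hold",ctrl.hold_point_z)
N=["holder","fixed_lip","jaw_face","tablet","tablet_plinth","tablet_end","keeper_pin","keeper_knob","bust","bowl","hammer"]
q=kinematics.solve_ik([0.50,-0.01,0.30],[180,0,180]);print(q)
q=kinematics.solve_ik([0.50,-0.01,0.30],[180,0,90]);print(q)
ctrl.movep([0.50,-0.01,0.30],[180,0,90])
c=viewer.get_calibration("wrist");print("cam",-c["R"].T@c["t"],c["R"][2],c["intrinsics"])
im=marks("wrist",N); save("c",im)
for cam in("scene","side"): marks(cam,["bust","bowl","hammer"])
o=ctrl.get_obs();print(o["t"],o["qpos"],o["force"])
E
```

```text
hold -0.0187
[ -14.73461597   14.49585938   75.0192934     0.           90.48484722
 -104.73461597]
[-14.73461597  14.49585938  75.0192934    0.          90.48484722
 -14.73461597]
cam [0.50027679 0.06517909 0.44622664] [ 0.00110782 -0.29042949 -0.95689575] [[309.70691629   0.         319.42617494]
 [  0.         309.70691629 196.29378357]
 [  0.           0.           1.        ]]
wrist holder 0.32 [ 0.5779 -0.0135  0.0293]
wrist fixed_lip 0.33 [0.5594 0.0613 0.0263]
wrist jaw_face 0.88 [ 0.6918 -0.0032  0.0162]
wrist jaw_face 0.42 [ 0.5041 -0.0157  0.0414]
wrist tablet 0.98 [ 0.2759 -0.4154  0.0026]
wrist tablet 0.92 [ 0.5788 -0.0119  0.028 ]
wrist tablet 0.65 [0.3623 0.0355 0.0017]
wrist tablet_plinth 0.98 [ 0.4261 -0.2019  0.0163]
wrist tablet_plinth 0.95 [ 0.5535 -0.0145  0.0466]
wrist tablet_plinth 0.67 [0.3841 0.0214 0.0123]
wrist tablet_end 0.95 [ 4.703e-01 -2.373e-01  4.000e-04]
wrist tablet_end 0.94 [ 0.5033 -0.0156  0.0424]
wrist tablet_end 0.85 [ 4.289e-01 -6.600e-03  4.000e-04]
wrist keeper_pin 0.88 [0.5604 0.06   0.0296]
wrist keeper_knob 0.96 [0.4974 0.0739 0.0616]
wrist bowl 0.81 [0.6514 0.1441 0.0013]
scene bust 0.65 [ 0.6726 -0.1675  0.0033]
scene bowl 0.57 [ 0.6453  0.1422 -0.0022]
scene hammer 0.62 [ 0.6708 -0.2703  0.0013]
side bust 0.57 [ 0.676  -0.1644  0.0016]
side bowl 0.92 [ 0.6473  0.1514 -0.0009]
side hammer 0.98 [ 0.6738 -0.2659  0.0029]
4.2083 [-1.47378024e+01  1.44966473e+01  7.50175384e+01  1.79797767e-03
  9.04870182e+01 -1.47365863e+01] [-0.550556    0.29795555 -0.31304368]
```

View pics/c.png

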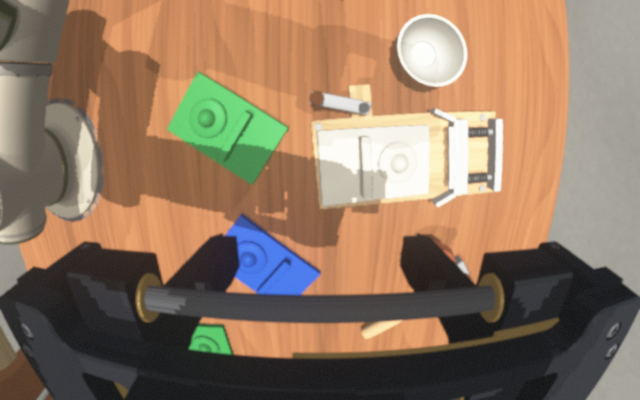

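```bash
cat >> h.py <<'E'
def fit(src,dst):
    s=np.array(src)[:,:2];d=np.array(dst)[:,:2];sc,dc=s-s.mean(0),d-d.mean(0)
    a=np.arctan2((sc[:,0]*dc[:,1]-sc[:,1]*dc[:,0]).sum(),(sc*dc).sum())
    R=np.array([[np.cos(a),-np.sin(a)],[np.sin(a),np.cos(a)]])
    return d.mean(0)-R@s.mean(0),a,R
E
python3 - <<'E'
from h import *
ctrl.command_gripper(0.3)
ctrl.movep([0.47,-0.015,0.20],[180,0,184])
N=["holder","fixed_lip","jaw_face","tablet","tablet_plinth","tablet_end","keeper_pin","keeper_knob"]
im=marks("wrist",N); save("d",im)
o=ctrl.get_obs();print(o["t"],o["grip_width"],o["force"])
E
```

```text
wrist jaw_face 0.86 [ 0.6911 -0.0054  0.0165]
wrist jaw_face 0.52 [ 0.505  -0.0187  0.04  ]
wrist tablet 0.98 [ 0.4107 -0.1898  0.0011]
wrist tablet 0.96 [0.3614 0.0376 0.001 ]
wrist tablet 0.92 [4.777e-01 2.986e-01 3.000e-04]
wrist tablet_plinth 0.9 [0.3857 0.0215 0.0137]
wrist tablet_plinth 0.89 [0.4485 0.3097 0.013 ]
wrist tablet_plinth 0.75 [ 0.4324 -0.2024  0.0164]
wrist tablet_end 0.82 [ 2.831e-01 -4.928e-01  2.000e-04]
wrist tablet_end 0.79 [0.4046 0.3286 0.0028]
wrist tablet_end 0.69 [ 0.5024 -0.0163  0.0423]
wrist keeper_pin 0.88 [0.5572 0.0636 0.028 ]
wrist keeper_knob 0.81 [0.5005 0.0725 0.0632]
7.1333 0.3035462281611994 [-0.69274602 -0.96705874  0.51071981]
```

View pics/d.png

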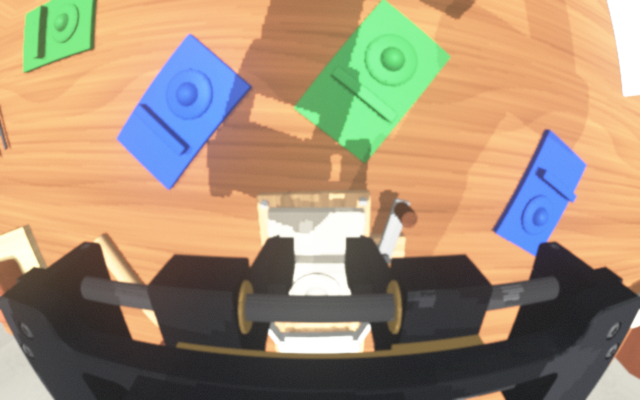

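The wrist view is upside down: the robot is towards the top, the tablet's near end is at about (315,215), and the two fingers at (270,265) and (360,265) line up with its width. Next I'll fit the holder frame, check it against the base corners in an enlarged crop of picture c, and fit the tablet.

```bash
python3 - <<'E'
from h import *
src=[[-.053,.078],[.075,0],[0,0],[0,0],[-.069,0],[-.053,.078],[.075,0]]
dst=[[.5583,.0635],[.6936,-.0016],[.6211,-.0104],[.617,-.0052],[.5487,-.0086],[.5583,.0635],[.6936,-.0016]]
t,a,R=fit(src,dst);print("holder",t,np.degrees(a),(np.array(dst)-t)@R-np.array(src))
# tablet: origin,plinth,end (horizontal offsets at 11 deg)
s=[[0,0],[-.0252,0],[-.0785,0],[-.0785,0],[-.0785,0],[-.0252,0]]
d=[[.5788,-.0119],[.5535,-.0145],[.5033,-.0156],[.5024,-.0163],[.4978,-.0138],[.5504,-.0151]]
t2,a2,R2=fit(s,d);print("tablet",t2,np.degrees(a2))
im=cv2.imread("pics/c.png")
# reproject holder corners with pose of picture c: camera from its printed pose (yaw 90 view)
C=np.array([.50027679,.06517909,.44622664]);z=np.array([.00110782,-.29042949,-.95689575])
x=np.array([1,0,0])-z*z[0];x/=np.linalg.norm(x);y=np.cross(z,x);Rc=np.array([x,y,z])
def proj(P):
    p=Rc@(np.array(P)-C);th=np.arctan2(np.hypot(p[0],p[1]),p[2]);r=309.707*th/np.hypot(p[0],p[1])
    return np.array([319.426+r*p[0],196.294+r*p[1]])
k=4;x0,y0=290,70
im=cv2.resize(im[70:220,290:490+25],None,fx=3.5,fy=3.5,interpolation=cv2.INTER_CUBIC)
def line(P,col):
    q=[tuple(int(v) for v in ((proj(p)-[x0,y0])*3.5)) for p in P]
    cv2.polylines(im,[np.array(q,np.int32)],True,col,1)
H=lambda x,y,z:[*(t+R@np.array([x,y])),z]
line([H(-.125,-.065,.014),H(.16,-.065,.014),H(.16,.065,.014),H(-.125,.065,.014)],(0,0,255))
T=lambda x,y,zt:[*(t2+R2@np.array([x*np.cos(.192)+zt*np.sin(.192),y])),.0293-x*np.sin(.192)+zt*np.cos(.192)]
line([T(-.08,-.05,.012),T(.08,-.05,.012),T(.08,.05,.012),T(-.08,.05,.012)],(255,0,0))
line([T(-.028,-.04,.03),T(-.016,-.04,.03),T(-.016,.04,.03),T(-.028,.04,.03)],(0,160,0))
cv2.imwrite("pics/e.png",im)
E
```

```text
holder [ 0.61835382 -0.00768329] 4.766641527426744 [[-0.00093096 -0.00207257]
 [ 0.00049144 -0.00019053]
 [ 0.00251093 -0.00293552]
 [-0.00114279  0.0025872 ]
 [-0.0004891   0.00487453]
 [-0.00093096 -0.00207257]
 [ 0.00049144 -0.00019053]]
tablet [ 0.57866217 -0.01311317] 1.7079035960203557
```

View pics/e.png

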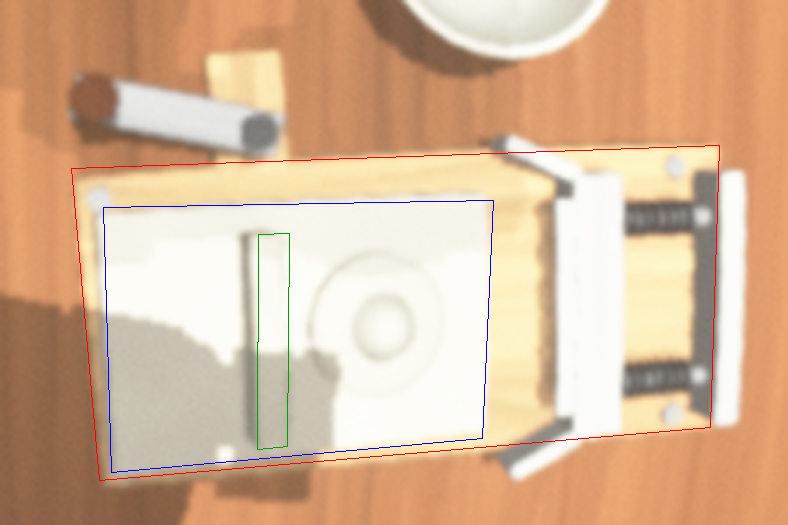

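The overlay matches the picture: the red base outline falls on the base and the blue outline on the tablet to about 2 mm. The plinth's near foot is at about x 245 in the crop. I'll go to the plinth, touch the face and start pushing with force feedback.

```bash
cat >> h.py <<'E'
T0=np.array([.61835,-.00768]);A0=4.767;_a=np.radians(A0)
RH=np.array([[np.cos(_a),-np.sin(_a)],[np.sin(_a),np.cos(_a)]])
W=lambda x,y,z:[*(T0+RH@np.array([x,y])),z]
def F(f0):
    f=np.array(ctrl.get_obs()["force"])-f0
    return np.array([*(RH.T@f[:2]),f[2]])
def push(x,xe,y,z,yaw,yawe,f0,step=.002,lo=3,hi=8,fmax=35,speed=.03,ymax_dz=.0012):
    n=max(1,int(round(abs(xe-x)/step)))
    xs=np.linspace(x,xe,n+1)[1:];ys=np.linspace(yaw,yawe,n+1)[1:];f=F(f0)
    for i,(xx,yy) in enumerate(zip(xs,ys)):
        if f[2]<lo: z-=ymax_dz
        elif f[2]>hi: z+=.0006
        ctrl.move_linear(W(xx,y,z),speed=speed,ori=[180,0,yy]); f=F(f0)
        print("x %.4f z %.4f F %s"%(xx,z,np.round(f,1)))
        if np.linalg.norm(f)>fmax: print("FMAX");break
    return xx,z,yy
E
python3 - <<'E'
from h import *
y=-.001
ctrl.movep(W(-.082,y,.10),[180,0,182])
ctrl.pause(.2); f0=np.array(ctrl.get_obs()["force"]); np.save("f0",f0)
ctrl.move_linear(W(-.082,y,.058),speed=.08)
z=.058
while F(f0)[2]<2 and z>.046:
    z-=.001; ctrl.move_linear(W(-.082,y,z),speed=.02)
print("touch",z,F(f0))
s=push(-.082,-.044,y,z,182,A0+180,f0)
print(s,ctrl.get_obs()["t"])
E
```

```text
touch 0.049999999999999996 [-1.1487256  -1.75251372  4.00162058]
x -0.0800 z 0.0500 F [ 0.4 -1.1  2.9]
x -0.0780 z 0.0488 F [-3.1  0.1  9.4]
x -0.0760 z 0.0494 F [-2.7 -0.9  2.8]
x -0.0740 z 0.0482 F [-4.2 -1.   9.4]
x -0.0720 z 0.0488 F [-0.7  0.3  2.2]
x -0.0700 z 0.0476 F [-4.5 -0.9  7.5]
x -0.0680 z 0.0476 F [-2.2 -1.1  3.6]
x -0.0660 z 0.0476 F [-1.1 -0.9  2. ]
x -0.0640 z 0.0464 F [-4.3 -0.6  7.5]
x -0.0620 z 0.0464 F [-1.8 -1.3  4.9]
x -0.0600 z 0.0464 F [-1.6 -0.5  1.9]
x -0.0580 z 0.0452 F [-4.2 -0.8  9.3]
x -0.0560 z 0.0458 F [-2.3 -0.8  3.3]
x -0.0540 z 0.0458 F [-1.1 -0.4  0.5]
x -0.0520 z 0.0446 F [-4.1 -1.1  6.1]
x -0.0500 z 0.0446 F [-2.2 -1.5  4. ]
x -0.0480 z 0.0446 F [-1.3 -0.5  2.1]
x -0.0460 z 0.0434 F [-6.3 -0.7 10.6]
x -0.0440 z 0.0440 F [-1.1 -0.2  3.6]
(np.float64(-0.044), 0.04400000000000001, np.float64(184.767)) 15.3083
```

```bash
python3 - <<'E'
from h import *
f0=np.load("f0.npy")
s=push(-.044,-.023,-.001,.0440,A0+180,A0+180,f0,lo=4,hi=10)
print(s,ctrl.get_obs()["t"]); np.save("s",s)
save("f",viewer.grab_frame("side")[160:250,280:430].repeat(5,0).repeat(5,1))
N=["jaw_face","tablet","tablet_plinth","fixed_lip"]
for c in("scene","side"):
  cal=viewer.get_calibration(c);viewer.grab_frame(c)
  for q in N:
    for d in nets.mark_of(c,q):
        p=w(cal,d["centre"]);h=RH.T@(p[:2]-T0)
        if abs(h[0])<.13 and abs(h[1])<.06: print(c,q,round(d["p"],2),np.round(h,4),round(p[2],4))
E
```

```text
x -0.0419 z 0.0428 F [-7.8 -0.8 13.3]
x -0.0398 z 0.0434 F [-8.9 -1.   8.8]
x -0.0377 z 0.0434 F [-11.1  -3.3   9.2]
x -0.0356 z 0.0434 F [-11.1  -3.    8.1]
x -0.0335 z 0.0434 F [-12.4  -3.5   8.1]
x -0.0314 z 0.0434 F [-13.2  -4.2   5.9]
x -0.0293 z 0.0434 F [-14.6  -3.1   6.5]
x -0.0272 z 0.0434 F [-14.8  -3.5   5.5]
x -0.0251 z 0.0434 F [-15.1  -4.4   5.5]
x -0.0230 z 0.0434 F [-16.6  -4.4   4.4]
(np.float64(-0.023), 0.0434, np.float64(184.767)) 17.8083
scene jaw_face 0.9 [ 0.0895 -0.0009] 0.0146
scene tablet 0.59 [ 0.0139 -0.0027] 0.0207
scene tablet 0.38 [ 0.0001 -0.0038] -0.0006
scene tablet_plinth 0.74 [-0.0193 -0.0021] 0.039
scene fixed_lip 0.6 [-0.0708 -0.0001] 0.0321
side jaw_face 0.86 [0.0903 0.0015] 0.0144
side tablet 0.93 [ 0.0092 -0.0002] 0.0263
side fixed_lip 0.6 [-0.0726  0.0003] 0.0366
```

View pics/f.png

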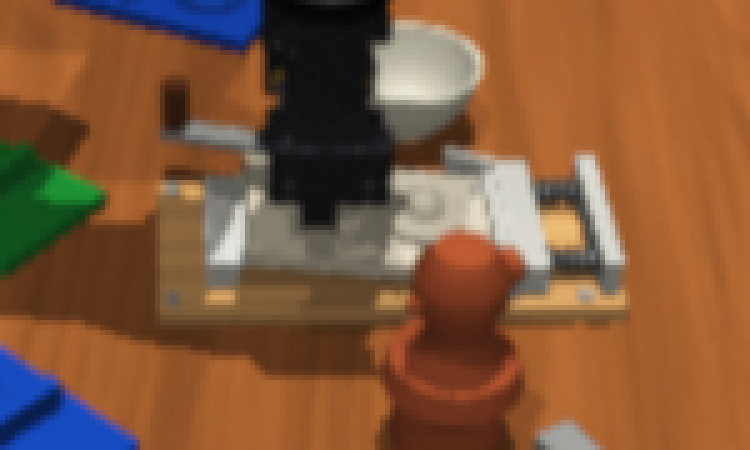

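The side crop shows the fingers behind the plinth and the far end under the sprung jaw's lip. The jaw is back about 15 mm, and the near end is just at the fixed lip at (240,255). I'll push on while pressing until the near end drops.

```bash
python3 - <<'E'
from h import *
f0=np.load("f0.npy")
x,z,_=push(-.023,-.0175,-.001,.0434,A0+180,A0+180,f0,step=.001,lo=3,hi=10)
while z>.026:
    z-=.001; ctrl.move_linear(W(x,-.001,z),speed=.03); f=F(f0); print("down %.4f"%z,np.round(f,1))
    if f[2]>15: break
np.save("s",[x,z]); print(x,z,ctrl.get_obs()["t"],ctrl.get_obs()["ee_pos"])
E
```

```text
x -0.0219 z 0.0434 F [-14.9  -5.4   1.2]
x -0.0208 z 0.0422 F [-15.8  -5.3  -0.1]
x -0.0197 z 0.0410 F [-16.8  -4.5  -0.2]
x -0.0186 z 0.0398 F [-18.1  -5.4   0.1]
x -0.0175 z 0.0386 F [-19.5  -5.5   0.1]
down 0.0376 [-20.  -6.  -0.]
down 0.0366 [-20.2  -5.4   0.1]
down 0.0356 [-20.7  -6.4  -0.4]
down 0.0346 [-20.8  -6.1   0.4]
down 0.0336 [-20.1  -5.2   0.5]
down 0.0326 [-20.8  -5.7  -0.1]
down 0.0316 [-21.6  -7.8   0.4]
down 0.0306 [-23.6  -6.    7.7]
down 0.0296 [-25.9  -4.9  13.4]
down 0.0286 [-26.9  -3.8  17.6]
-0.0175 0.028599999999999993 22.1083 [ 0.59549664 -0.01042029  0.02810262]
```

```bash
python3 - <<'E'
from h import *
f0=np.load("f0.npy");x,z=np.load("s.npy")
for i in range(6):
    z-=.0007; ctrl.move_linear(W(x,-.001,z),speed=.03); f=F(f0); print("down %.4f"%z,np.round(f,1),ctrl.get_obs()["ee_pos"][2].round(4))
    if f[2]>26 or np.linalg.norm(f)>42: break
np.save("s",[x,z])
N=["jaw_face","tablet","tablet_plinth","tablet_end"]
for c in("scene","side"):
  cal=viewer.get_calibration(c);im=viewer.grab_frame(c)
  if c=="scene": g=im[180:295,300:410]
  for q in N:
    for d in nets.mark_of(c,q):
        p=w(cal,d["centre"]);h=RH.T@(p[:2]-T0)
        if abs(h[0])<.13 and abs(h[1])<.06: print(c,q,round(d["p"],2),np.round(h,4),round(p[2],4))
save("g",np.hstack([cv2.resize(g,None,fx=3.3,fy=3.3),cv2.resize(im[180:240,305:410],(420,379))]))
print(ctrl.get_obs()["t"])
E
```

```text
down 0.0279 [-28.1  -3.9  19.5] 0.0277
down 0.0272 [-27.6  -2.7  21.5] 0.0271
down 0.0265 [-28.9  -3.5  21.6] 0.0265
down 0.0258 [-31.9  -3.   26.4] 0.0265
scene jaw_face 0.95 [0.0948 0.0002] 0.0171
scene tablet 0.96 [ 0.018  -0.0019] 0.0125
scene tablet_plinth 0.88 [-0.0159 -0.0008] 0.0239
scene tablet_end 0.66 [-0.0645  0.0003] 0.016
side jaw_face 0.77 [0.0989 0.0031] 0.0147
side tablet 0.67 [0.0151 0.0023] 0.0176
side tablet_plinth 0.78 [-0.0155  0.0017] 0.0271
side tablet_end 0.79 [-0.0667  0.0049] 0.0164
side tablet_end 0.66 [-0.0711  0.0029] 0.0351Traceback (most recent call last):
  File "<stdin>", line 15, in <module>
    return _nx.concatenate(arrs, 1, dtype=dtype, casting=casting)
           ~~~~~~~~~~~~~~~^^^^^^^^^^^^^^^^^^^^^^^^^^^^^^^^^^^^^^^
ValueError: all the input array dimensions except for the concatenation axis must match exactly, but along dimension 0, the array at index 0 has size 380 and the array at index 1 has size 379
```

```bash
python3 - <<'E'
from h import *
f0=np.load("f0.npy");x,z=np.load("s.npy")
zs=list(np.linspace(z,.0268,5))
while x>-.042:
    x-=.001; z=zs.pop(0) if zs else (z+.0003 if F(f0)[2]>7 else z)
    ctrl.move_linear(W(x,-.001,z),speed=.02); print("%.4f %.4f"%(x,z),np.round(F(f0),1))
ctrl.move_linear(W(x-.002,-.001,z+.004),speed=.03); print(np.round(F(f0),1))
ctrl.move_linear(W(-.05,-.001,.14),speed=.15)
N=["jaw_face","tablet","tablet_plinth","tablet_end"]
for c in("scene","side"):
  cal=viewer.get_calibration(c);im=viewer.grab_frame(c)
  if c=="scene": g=im[180:295,300:410]
  for q in N:
    for d in nets.mark_of(c,q):
        p=w(cal,d["centre"]);h=RH.T@(p[:2]-T0)
        if abs(h[0])<.13 and abs(h[1])<.06: print(c,q,round(d["p"],2),np.round(h,4),round(p[2],4))
save("g",np.hstack([cv2.resize(g,(360,380)),cv2.resize(im[180:240,305:410],(430,380))]))
print(ctrl.get_obs()["t"])
E
```

```text
-0.0185 0.0258 [-25.9  -1.9  25.5]
-0.0195 0.0260 [-21.5  -1.2  19.7]
-0.0205 0.0263 [-16.   -0.9  14.4]
-0.0215 0.0266 [-11.2  -1.6   9.7]
-0.0225 0.0268 [-9.4 -1.9  6.5]
-0.0235 0.0268 [-7.6 -3.2  6.1]
-0.0245 0.0268 [-6.7 -2.3  4. ]
-0.0255 0.0268 [-7.3 -4.5  4.2]
-0.0265 0.0268 [-6.6 -4.1  4. ]
-0.0275 0.0268 [-6.7 -3.6  4.1]
-0.0285 0.0268 [-5.9 -3.7  4.3]
-0.0295 0.0268 [-6.7 -3.1  3.6]
-0.0305 0.0268 [-5.5 -3.8  3.4]
-0.0315 0.0268 [-6.  -4.9  3. ]
-0.0325 0.0268 [-5.3 -2.6  3.2]
-0.0335 0.0268 [-6.2 -3.5  2.3]
-0.0345 0.0268 [-1.1 -0.9 -0.3]
-0.0355 0.0268 [ 0.2 -0.7  0.8]
-0.0365 0.0268 [ 0.1 -1.1  0.2]
-0.0375 0.0268 [-0.3 -0.7 -0.4]
-0.0385 0.0268 [-0.  -1.4 -0.3]
-0.0395 0.0268 [-0.1 -2.  -0.2]
-0.0405 0.0268 [-0.2 -0.4  0.4]
-0.0415 0.0268 [ 0.  -1.5 -0.2]
-0.0425 0.0268 [-0.2 -0.4 -0.8]
[-0.2 -0.  -0.5]
scene jaw_face 0.72 [0.0825 0.0006] 0.0165
scene tablet 0.95 [0.0073 0.0005] 0.0116
scene tablet_plinth 0.96 [-0.0275 -0.0032] 0.0253
scene tablet_end 0.92 [-0.0742 -0.0003] 0.0148
side jaw_face 0.74 [0.0851 0.002 ] 0.0126
side jaw_face 0.44 [-0.0272 -0.0004] 0.0284
side tablet 0.81 [ 0.0054 -0.001 ] 0.0174
side tablet_plinth 0.67 [-0.0264 -0.0056] 0.0291
side tablet_end 0.76 [-0.075   0.0026] 0.0182
31.5333
```

View pics/g.png

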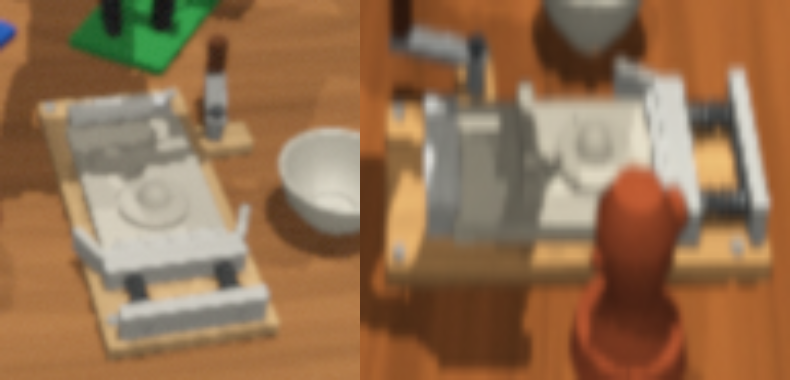

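The tablet lies flat under both lips: the networks put its origin at about (6, 0) mm and the jaw at about 9 mm. The keeper is still open, with its knob at (215,45) in the left half. Next I'll swing the keeper with the fingers closed.

```bash
python3 - <<'E'
from h import *
pin=np.array([-.053,.078])
def pose(phi,s,z):
    u=np.array([-np.cos(phi),-np.sin(phi)]);t=np.array([np.sin(phi),-np.cos(phi)])
    return W(*(pin+.062*u-s*t),z),[180,0,180+A0+np.degrees(phi-np.pi/2)]
ctrl.command_gripper(0.0)
p,o=pose(-.225,.032,.11); ctrl.movep(p,o)
ctrl.pause(.1); f0=np.array(ctrl.get_obs()["force"])
p,o=pose(-.225,.032,.050); ctrl.move_linear(p,speed=.1,ori=o); print(F(f0).round(1))
for s,phi in [(.020,-.225)]+[(.018,v) for v in np.linspace(-.1,1.5,9)]:
    p,o=pose(phi,s,.050); ctrl.move_linear(p,speed=.06,ori=o); f=F(f0); print(round(phi,2),f.round(1))
    if np.linalg.norm(f)>15: break
p,o=pose(phi,.028,.050); ctrl.move_linear(p,speed=.06)
p,o=pose(phi,.035,.15); ctrl.move_linear(p,speed=.15)
c=viewer.get_calibration("scene");g=viewer.grab_frame("scene")
H=lambda p:np.array([*(RH.T@(p[:2]-T0)),p[2]]).round(4)
for cam in("scene","side"):
  cal=viewer.get_calibration(cam); im=viewer.grab_frame(cam)
  for q in["keeper_knob","tablet","tablet_end","tablet_plinth","jaw_face"]:
    for d in nets.mark_of(cam,q):
      h=H(w(cal,d["centre"]))
      if abs(h[0])<.13 and abs(h[1])<.12: print(cam,q,round(d["p"],2),h)
save("k",np.hstack([cv2.resize(g[180:295,300:410],(360,380)),cv2.resize(im[180:240,305:410],(430,380))]))
print(ctrl.get_obs()["t"])
E
```

```text
[0.4 0.2 1. ]
-0.23 [0.5 0.3 0.4]
-0.1 [0.1 0.5 0.9]
0.1 [-0.2  0.4  0.2]
0.3 [ 0.   0.8 -0.1]
0.5 [ 0.6 -0.4  0.8]
0.7 [-0.7 -0.2  0.1]
0.9 [ 0.2 -0.2 -0.3]
1.1 [-0.3 -0.5 -0.2]
1.3 [-1.5  0.1  0.3]
1.5 [-0.2 -0.6  0.9]
scene keeper_knob 0.52 [-0.057   0.0142  0.0549]
scene tablet 0.6 [ 0.0089 -0.0006  0.0116]
scene tablet 0.27 [-0.0734 -0.0023  0.0153]
scene tablet_end 0.94 [-0.0755 -0.0002  0.0131]
scene tablet_plinth 0.75 [-0.0254 -0.0027  0.0283]
scene jaw_face 0.86 [0.0874 0.0041 0.0184]
side keeper_knob 0.61 [-0.0547  0.016   0.0623]
side tablet 0.83 [ 0.0045 -0.0019  0.0171]
side tablet_end 0.9 [-0.076   0.0013  0.0151]
side tablet_plinth 0.75 [-0.0253 -0.0005  0.0271]
side jaw_face 0.75 [0.0854 0.0014 0.0133]
side jaw_face 0.29 [-0.0558  0.0139  0.0622]
40.0417
```

View pics/k.png

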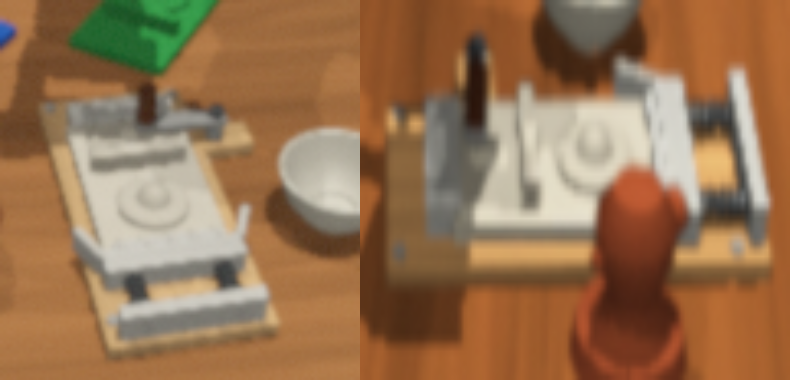

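The keeper lies across the tablet's near end, with the knob at (148,105) in the left half, which is about 1.5 rad. The tablet is flat and square, and the arm is clear. Handing in.

```bash
python3 -c "
from h import *
ctrl.sign_off(); print(ctrl.get_obs()['t'])"
```

```text
the job is handed in; nothing more can be done
the job is handed in; nothing more can be done
```

The tablet is in the holder, flat and square between the two jaws, with the keeper bar swung across its near end. I handed the job in at about 40 s of the 54 s allowed; no verdict was reported.

- **Push:** I pushed the plinth with two slightly spread fingers under force feedback. The sprung jaw was back about 15 mm with the tablet still tilted. I pushed on to about 20 mm and pressed the near end down onto the bed. The total force peaked at about 41 N, under the 60 N limit.
- **Seating:** I let the spring slide the tablet back under the fixed lip, and the pushing force fell away where the loaded position should be.
- **Keeper:** I swung the bar with the fingers closed, with less than 2 N on the tool.

**Last checks:** these come from the scene and side cameras, in the holder frame.

| Quantity | Measured | Required |
|---|---|---|
| Tablet x | +4.5 mm (side), +8.9 mm (scene) | +1 to +9 mm |
| Tablet y | about -1 mm | -6 to +6 mm |
| Tablet near end | about -75.5 mm | -75 mm |
| Sprung jaw pushed back | 10 to 12 mm | 6 to 14 mm |
| Keeper angle | about 1.5 rad | at least 1.3 rad |

- **Disagreement:** the two cameras differ by about 4 mm on tablet x, which is within the networks' stated error. The near-end reading and the release force fit the loaded position of +5 mm.
- **Not measured directly:** I judged the tablet's squareness from the pictures and from the two-finger contact letting go at once. In the last picture, the bust and bowl look where they were. I didn't look at the hammer again, but nothing went near it.

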